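# Flip open the shielded test box and reset the board

## Robot

A 6-joint arm with a two-finger parallel gripper is mounted at the origin on a cart in front of the work surface, level with it; the furniture and walls round the work are solid. World frame = base frame: x ahead of the robot, y to its left, z up, the work surface at z = 0. Lengths are in m, angles in rad, forces in N, time in s.
With the tool pointing down it reaches from about 0.35 to 0.775 m from the base axis. Payload 7.3 kg.
Tool frame: the origin (TCP) lies at the very end of the fingers, on their centre line; the grasp point (between the pads) lies 19 mm behind it; z points along the fingers, y is the line along which they close (so a half turn about z gives the same grasp; the last joint's range is limited). The gripper opens to 92 mm and grips with 3 to 60 N. Pads are 19 mm wide; open, the fingers measure 130 mm over their backs; the gripper's body (75 mm by 190 mm) begins 47 mm behind the grasp point.
Start: joints at [1.163, 0.342, 1.524, -0, 1.275, -0.146], TCP at [0.136, 0.507, 0.227] pointing down, gripper open.
Joint ranges: [-2.53, 2.53], [-0.77, 2.02], [0.04, 2.7], [-1, 4.14], [0.28, 2.66], [-3.11, 3.11]. Speed limits (rad/s): [2.57, 2.57, 3.14, 3.14, 3.14, 3.14].

## Interface

Orientations are given as [roll, pitch, yaw] about the fixed x, y, z axes, in that order (R = Rz(yaw) Ry(pitch) Rx(roll)).
In Python, from cell import * gives the robot as it stands.
- The arm moves only by the tool step_arm, never from a script. Its argument "commands" is a list of rows, each a list of 7 numbers: the opening, from 0 (shut) to 1 (fully open), then the shift along the world's x, y, z in cm, then the turn, a rotation vector about the world's x, y, z in rad. A call has 1 to 5 rows; each row is the pose to reach, as a shift and turn from the pose commanded when the call began; what a row does not reach only later rows make up. A row lasts 1/12 s, in which the tool goes at most 41.7 mm and 7.16 degrees, less where a joint would pass 70% of its speed; a pose out of reach is approached as far as the arm can. A call with a gripper value outside its range is refused whole. The fingers move at their own pace and stop on an object; "grip_force" is the grip in N (left out, the last holds). Time passes only in rows, so rows that repeat a pose let the fingers close. It gives the time, the measured TCP pose, the force, the opening and the grip force at its end, in the units of the state.
- observe(): the state, without advancing time (a new reading comes with each control period).
- read_camera(name): name is "scene" or "top" or "wrist"; returns the picture (420x560x3 uint8, red, green, blue); there is no depth.
- camera_model(name): a dict with "vfov" (degrees; the focal length in pixels is half the picture's height over the tangent of half this angle, whatever the lens; pixels are square), "cx", "cy" (the principal point, pixels), "world_to_cam" (4x4, takes a point from world to camera coordinates). Camera axes: x right, y up, looking along -z (the intrinsics and any distortion apply to the point x, -y, -z); pixel columns grow to the right and rows downward; lengths in m; the calibration is good to about 2 mm. A picture is of the moment at which its call begins: read the wrist's pose just before it. camera_model takes no time and is no camera call; for the wrist camera it gives the pose at the moment of the call.
- hand_in(): hands the job in; it is judged then, once.
The state is a dict: "time": time; "qpos": joint angles; "qvel": joint speeds; "joint_efforts": joint torques, N m; "tool_pos": TCP position; "tool_rot": TCP orientation; "contact_force": force on the tool from outside, world axes, zero at the start; "torque": the same for the moment, N m; "opening": finger opening in m; "grip_force": force on a finger pad.
Only numpy, scipy, OpenCV 4.12 (cv2) and the standard library are available. Lean on these libraries where they do the work, as an engineer would, in place of code of your own. Each camera call takes 0.05 s, during which the arm holds its last target. There are 200 camera calls.

## Task

Open the small metal test box: push the peg of the crank on the lid's side back until the lid tips past upright and lies open by itself, and take the finger away. Then reach into the open box, press the round push button inside all the way down, let it come up again, and finish with the lid still open. Push gently with the fingertips only: do not grip, lift or shift the box, and leave the other things on the desk where they are.

Things in the scene. Friction and masses are not known exactly. Their poses are not given: they have to be found in the camera images.
- test_box: Loose shielded test box of bare aluminium, 1.5 kg, on rubber feet, 88 (x) x 130 (y) x 55 mm, walls 5 mm, hollow under its lid. Origin: centre of its underside; z up; the front wall with three brass sockets (11 mm long) faces its -x, the hinge runs along its upper +x edge, the crank is on its +y side.
- lid (a joint): Lid angle, rad: 0 shut, 1.95 wide open at its stop (22 degrees beyond upright). Turns freely about the box's y axis through point lid_hinge, front edge going up and then back; no latch or spring: gravity shuts it below about 1.38 rad and holds it open beyond. Aluminium plate reaching 88 mm from the hinge, top 9 mm over the hinge axis when shut; 0.15 kg with crank.
- lid_hinge (a point): Point on the hinge axis, middle of the box's width: 44 mm toward the box's +x and 58.5 mm above its origin.
- crank_peg (a point): Mid-length of the round steel peg (12 mm thick, 46 mm free) pointing to the box's +y from the top of the flat steel crank arm that stands up on the lid's +y side (arm's outer face 70 mm off the box's middle; 20 mm end flange). Lid shut: 4, 95, 123.5 mm from the box's origin, free below. Pushed to the box's +x with about 1 N it opens the lid, swinging on a 76 mm radius: 11 mm up, then down.
- reset_button (a joint): Travel in m of the spring push button inside the box: 0 up, 0.006 all the way down; about 4 N, springs back when let go.
- reset_button_top (a point): Middle of the top face of the round grey push button (24 mm across) on the floor of the box, under the lid; pressed straight down. It lies 4 mm to -x, 18 mm to +y and 32.5 mm above the box's origin, 22 mm below the rim.
- adapter_nbnc: Bystander, not to be disturbed: metal coaxial adapter standing on end, 20 mm across, 35 mm tall; origin at the centre of its underside.
- marker: Bystander, not to be disturbed: black marker pen lying, 135 mm long, 17 mm high; origin at the centre of its underside.
- fuse_box: Bystander, not to be disturbed: small cardboard box 36x50x28 mm; origin at the centre of its underside.
- multimeter: Bystander, not to be disturbed: hand multimeter lying on its back, 158x68x47 mm; origin at the centre of its underside.
- copper_tape: Bystander, not to be disturbed: roll of copper tape lying flat, 72 mm across, 19 mm high; origin at the centre of its underside.
- atten_10: Bystander, not to be disturbed: metal cylindrical attenuator lying, 72x21x19 mm; origin at the centre of its underside.
- side_cutters: Bystander, not to be disturbed: side cutters lying flat, 131x43x10 mm; origin at the centre of its underside.
There are look-alikes about, which are no part of the job. Several things have the shape of the test_box; the one meant has the colours described above.

How it is judged:
On the way, in this order (a step that is already met when the one before it is completed fails the run):
1. the lid lies open beyond upright by itself (over 1.8 rad), the robot not touching the box or lid (value of joint lid above 1.8 rad and contact force between each of the arm, the fingers and test_box below 0.05 N), for 0.2 s.
2. the push button is pressed down (over 4.5 of 6 mm) with the lid open (value of joint lid above 1.7 rad and value of joint reset_button above 0.0045 m), for 0.05 s.
At the end, for the whole second after the job is handed in: The lid lies open by itself (over 1.8 rad) and at rest, the button has been pressed and is up again (under 1.5 mm), the box is within 25 mm of where it stood and level (0.06 rad), and every other thing is within 30 mm of where it stood (value of joint lid above 1.8 rad and velocity of joint lid below 0.1 rad/s and value of joint reset_button below 0.0015 m and linear speed of test_box below 0.02 m/s and distance of test_box from where it was at the start of the episode below 0.025 m and angle between test_box's own z axis and vertical below 0.06 rad and distance of each of adapter_nbnc, marker, fuse_box, multimeter, copper_tape, atten_10, side_cutters from where it was at the start of the episode below 0.03 m); the robot touches nothing.
It fails at once if the test box was lifted, tipped or shifted (15 mm up, 0.15 rad, 25 mm) (height (world z) of test_box above 0.015 m or angle between test_box's own z axis and vertical above 0.15 rad or distance of test_box from where it was at the start of the episode above 0.025 m).
It fails at once if the box, lid or button was gripped or pushed hard (over 40 N) (contact force between any of the fingers, the arm and test_box above 40 N).
It fails at once if another thing on the desk was moved by more than 30 mm (distance of any of adapter_nbnc, marker, fuse_box, multimeter, copper_tape, atten_10, side_cutters from where it was at the start of the episode above 0.03 m).
It also fails if it takes over 48 s, if anything falls off the work surface, if the arm or the gripper's body presses on something with over 40 N, if the wrist force passes 120 N, or if a joint passes its speed limit or range.

## Working session

There is one attempt and no reset: what is moved stays moved. The work goes in short steps, Python scripts to look and compute and a tool call to move; the robot and the scene stay as the last step left them, time stands still between calls to the robot, and variables do not carry over. Pictures are saved under pics/ and viewed, at most 10 in all, crops included, and the job is handed in when it is done.

Besides the shell and the picture viewer there is one more tool, called after "Call:" by a JSON object that holds its "op" and its "data". step_arm: Moves the arm, as the interface text tells. Its arguments: {"type":"object","properties":{"commands":{"type":"array"},"grip_force":{"type":"number"}},"required":["commands"]}

```bash
mkdir -p pics; ls; python3 - <<'E'
from cell import *
import cv2
for n in ("scene","top"):
    cv2.imwrite(f"pics/{n}0.png",read_camera(n)[:,:,::-1]); m=camera_model(n); print(n,{k:v for k,v in m.items()})
s=observe(); print(s)
E
```

```text
pics
scene {'vfov': 53.90624227198346, 'cx': 286.3886148555683, 'cy': 205.97014243812532, 'world_to_cam': array([[ 0.63529349, -0.77225001,  0.00566574, -0.13534852],
       [ 0.5854793 ,  0.48640432,  0.64855596, -0.52944809],
       [-0.50360319, -0.40870621,  0.76114589, -0.73354431],
       [ 0.        ,  0.        ,  0.        ,  1.        ]])}
top {'vfov': 43.71516917661011, 'cx': 284.1088485350065, 'cy': 202.9431380946804, 'world_to_cam': array([[ 3.09762196e-02, -9.99519812e-01, -7.87141706e-04,
         2.71432074e-01],
       [ 9.78608666e-01,  3.01678946e-02,  2.03506700e-01,
        -5.62979499e-01],
       [-2.03385232e-01, -7.07417191e-03,  9.79073237e-01,
        -1.36627458e+00],
       [ 0.00000000e+00,  0.00000000e+00,  0.00000000e+00,
         1.00000000e+00]])}
{'time': 0.1, 'qpos': array([ 1.16297682e+00,  3.42658268e-01,  1.52488845e+00,  3.63299229e-06,
        1.27539632e+00, -1.45996963e-01]), 'qvel': array([-0.00044933, -0.00368616, -0.00486013, -0.00154974,  0.00046662,
        0.00152407]), 'joint_efforts': array([ 1.75172019e-03, -4.32007599e+01, -2.44694602e+01,  7.17301201e-02,
        5.26432763e-02, -6.97557903e-05]), 'tool_pos': array([0.13572866, 0.50679274, 0.22612328]), 'tool_rot': array([-3.14025713e+00, -1.99890475e-04,  2.87976892e+00]), 'contact_force': array([-0.64785252, -0.83867988, -0.00989139]), 'torque': array([ 0.0166722 ,  0.0219825 , -0.06442425]), 'grip_force': 0.0, 'opening': 0.0916715826675681}
```

View pics/scene0.png

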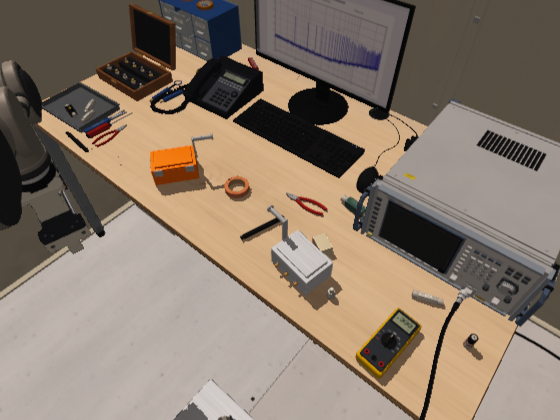

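View pics/top0.png

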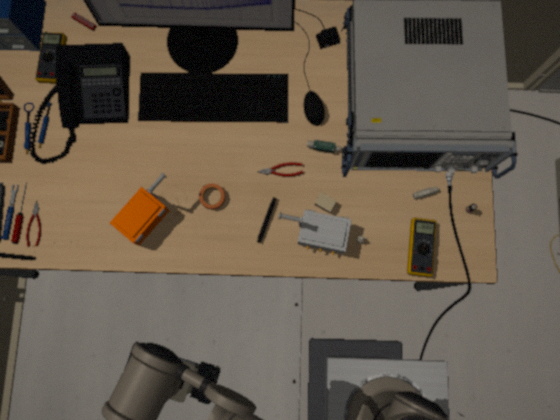

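The candidates are the bare-aluminium box (scene (302,262), top (325,230)) and the orange look-alike (scene (175,163), top (138,215)). I choose the aluminium one and check it in a close crop, with the scene and top views side by side.

```bash
python3 - <<'E'
import cv2, numpy as np
a=cv2.imread("pics/scene0.png")[195:305,240:350]; b=cv2.imread("pics/top0.png")[180:270,265:375]
a=cv2.resize(a,None,fx=3.6,fy=3.6,interpolation=cv2.INTER_CUBIC); b=cv2.resize(b,None,fx=3.6,fy=3.6,interpolation=cv2.INTER_CUBIC)
b=cv2.copyMakeBorder(b,0,a.shape[0]-b.shape[0],0,0,cv2.BORDER_CONSTANT)
cv2.imwrite("pics/crop1.png",np.hstack([a,b]))
E
```

```text
(no output)
```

View pics/crop1.png

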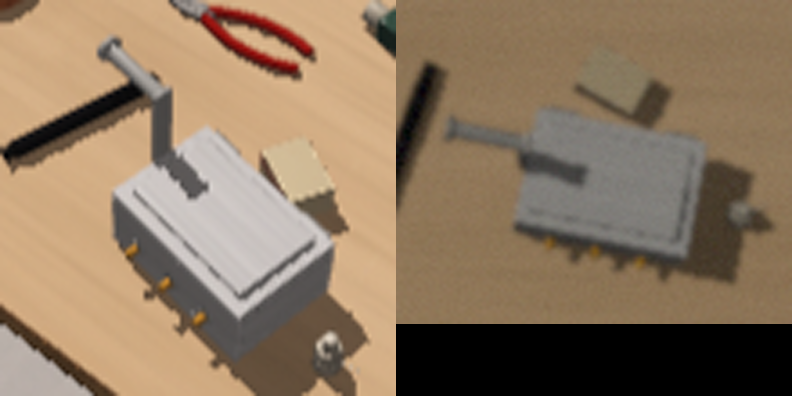

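The crop shows the bare-aluminium box with brass sockets facing the robot. The crank peg points left, and in the scene view its flange is near (270,208) and its root near (284,220). Next I fit the box pose.

```bash
cat > h.py <<'E'
from cell import *
import numpy as np, cv2
from scipy.optimize import least_squares
def proj(n,P,m=None):
    m=m or camera_model(n); P=np.atleast_2d(P); c=P@m["world_to_cam"][:3,:3].T+m["world_to_cam"][:3,3]
    f=210/np.tan(np.radians(m["vfov"]/2)); return np.c_[m["cx"]+f*c[:,0]/-c[:,2], m["cy"]+f*c[:,1]/c[:,2]]
def b2w(p,x,y,yaw):
    p=np.atleast_2d(np.array(p,float)); c,s=np.cos(yaw),np.sin(yaw)
    return np.c_[x+c*p[:,0]-s*p[:,1], y+s*p[:,0]+c*p[:,1], p[:,2]]
E
python3 - <<'E'
from h import *
S=np.array([(113,190),(238,305),(332,237),(210,127),(238,360),(108,48),(160,92)])/3.6+[240,195]
T=(np.array([(515,215),(688,247),(705,142),(540,107),(452,130),(527,143)])-[396,0])/3.6+[265,180]
ms,mt=camera_model("scene"),camera_model("top")
def pts(h): 
    c=[(-.044,.065,h),(-.044,-.065,h),(.044,-.065,h),(.044,.065,h)]
    return c+[(-.044,-.065,0)]+[(.004,.118,.1235),(.004,.070,.1235)], c+[(.004,.118,.1235),(.004,.070,.1235)]
def res(v):
    a,b=pts(v[3]); return np.r_[(proj("s",b2w(a,*v[:3]),ms)-S).ravel(),(proj("t",b2w(b,*v[:3]),mt)-T).ravel()]
r=least_squares(res,[.5,0.1,0,.06],loss="soft_l1",x_scale=[.1,.1,.1,.01]); print(r.x.round(4)); print(r.fun.reshape(-1,2).round(1))
v=r.x[:3]; print("peg",b2w((.004,.095,.1235),*v),"hinge",b2w((.044,0,.0585),*v),"btn",b2w((-.004,.018,.0325),*v))
E
```

```text
[ 0.4863  0.1777 -0.1551  0.0625]
[[-1.  -0. ]
 [ 0.7  3. ]
 [ 1.2  0.4]
 [-1.6 -1.4]
 [-0.4  0.8]
 [ 0.8  1.2]
 [-0.8  0.5]
 [-0.2  0.5]
 [-0.2  0.6]
 [ 0.3 -2.2]
 [-1.3 -1.3]
 [ 1.1 -1. ]
 [-1.5 -1.2]]
peg [[0.5049163  0.27095401 0.1235    ]] hinge [[0.52976443 0.17091616 0.0585    ]] btn [[0.48512028 0.19611339 0.0325    ]]
```

The fit is consistent: the box is at (0.486, 0.178) with yaw −0.155, and the peg is at (0.505, 0.271), within reach. I'll go behind the peg (box x −45 mm, y 103 mm) with the fingers shut and the closing line along the box's x.

Call:
{"op": "step_arm", "data": {"commands": [[0,2.1,-1.5,0,0,0,-0.1],[0,4.2,-3,0,0,0,-0.2],[0,6.4,-4.4,0,0,0,-0.3],[0,8.5,-5.9,0,0,0,-0.39],[0,10.7,-7.3,0,0,0,-0.488]], "grip_force": 5}}

```text
time: 0.52
tool_pos: [0.2434, 0.4331, 0.2264]
tool_rot: [-3.141, 0.0, 2.388]
contact_force: [0.9, -0.2, -1.3]
opening: 0.0628
grip_force: 0.0
```

Call:
{"op": "step_arm", "data": {"commands": [[0,2.1,-1.5,0,0,0,-0.1],[0,4.2,-3,0,0,0,-0.2],[0,6.4,-4.4,0,0,0,-0.3],[0,8.5,-5.9,0,0,0,-0.39],[0,10.7,-7.3,0,0,0,-0.488]]}}

```text
time: 0.93
tool_pos: [0.3505, 0.36, 0.2264]
tool_rot: [-3.141, 0.0, 1.899]
contact_force: [0.7, 0.6, 0.8]
opening: 0.0297
grip_force: 0.0
```

Call:
{"op": "step_arm", "data": {"commands": [[0,2.1,-1.5,0,0,0,-0.1],[0,4.2,-3,0,0,0,-0.2],[0,6.4,-4.4,0,0,0,-0.3],[0,8.5,-5.9,0,0,0,-0.39],[0,10.7,-7.3,0,0,0,-0.488]]}}

```text
time: 1.35
tool_pos: [0.4575, 0.2871, 0.2264]
tool_rot: [-3.141, 0.001, 1.411]
contact_force: [0.4, 1.8, 0.2]
opening: 0.0009
grip_force: 0.0
```

Call:
{"op": "step_arm", "data": {"commands": [[0,0,0,-2,0,0,0],[0,0,0,-4,0,0,0],[0,0,0,-6,0,0,0],[0,0,0,-6,0,0,0]]}}

```text
time: 1.68
tool_pos: [0.4547, 0.2868, 0.1627]
tool_rot: [-3.135, 0.004, 1.415]
contact_force: [0.2, -0.5, -0.1]
opening: 0.0005
grip_force: 0.0
```

```bash
python3 - <<'E'
from h import *
print(observe()["tool_pos"])
w=read_camera("wrist")[:,:,::-1]; s=read_camera("scene")[:,:,::-1]
a=cv2.resize(s[150:310,200:370],(425,400),interpolation=cv2.INTER_CUBIC); b=cv2.resize(w,(373,280)); b=cv2.copyMakeBorder(b,0,120,0,0,cv2.BORDER_CONSTANT)
cv2.imwrite("pics/c2.png",np.hstack([a,b]))
E
```

```text
[0.45470911 0.28682801 0.16269065]
```

View pics/c2.png

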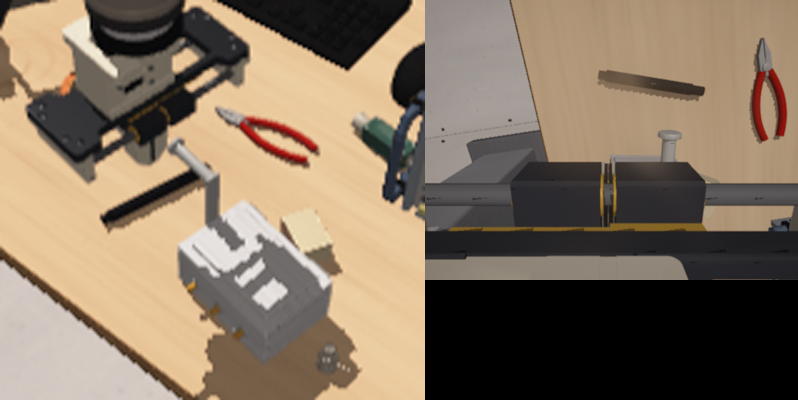

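The wrist picture shows the peg right of and beyond the fingers, with its flange top at crop (668,135), which is full-frame (365,203). I check this against the fit.

```bash
python3 - <<'E'
from h import *
v=[.4863,.1777,-.1551]
for y in (.114,.118,.122): print(y,proj("wrist",b2w([(.004,y,.1235+.01),(.004,y,.1235)],*v)).round(0).tolist())
t=observe()["tool_pos"]; print(proj("wrist",[t,t-[0,0,-.019]]).round(0).tolist())
m=camera_model("wrist"); print(m["vfov"],m["cx"],m["cy"])
E
```

```text
0.114 [[369.0, 223.0], [364.0, 218.0]]
0.118 [[369.0, 216.0], [365.0, 211.0]]
0.122 [[370.0, 209.0], [365.0, 205.0]]
[[277.0, 263.0], [277.0, 282.0]]
60.360278881978324 274.718610065262 209.11669073303966
```

The flange agrees with the fit to within about 3 mm. I lower and start pushing.

Call:
{"op": "step_arm", "data": {"commands": [[0,0,0,-2,0,0,0],[0,0,0,-4,0,0,0],[0,0,0,-6.6,0,0,0],[0,0,0,-6.6,0,0,0],[0,0,0,-6.6,0,0,0]]}}

```text
time: 2.2
tool_pos: [0.4568, 0.2883, 0.1013]
tool_rot: [-3.141, 0.0, 1.416]
contact_force: [1.1, 0.2, 1.2]
opening: 0.0004
grip_force: 0.0
```

Call:
{"op": "step_arm", "data": {"commands": [[0,0.6,-0.1,0,0,0,0],[0,1.2,-0.2,0,0,0,0],[0,1.8,-0.3,0,0,0,0],[0,2.4,-0.4,0,0,0,0],[0,3,-0.5,0,0,0,0]]}}

```text
time: 2.62
tool_pos: [0.4877, 0.2832, 0.1015]
tool_rot: [3.141, -0.001, 1.415]
contact_force: [-2.2, -0.1, 1.2]
opening: 0.0005
grip_force: 1.0
```

Call:
{"op": "step_arm", "data": {"commands": [[0,0.6,-0.1,0,0,0,0],[0,1.2,-0.2,0,0,0,0],[0,1.8,-0.3,0,0,0,0],[0,2.4,-0.4,0,0,0,0],[0,3,-0.5,0,0,0,0]]}}

```text
time: 3.03
tool_pos: [0.5175, 0.278, 0.1006]
tool_rot: [3.142, 0.0, 1.416]
contact_force: [-0.9, 0.2, 1.2]
opening: 0.0008
grip_force: 0.5
```

Call:
{"op": "step_arm", "data": {"commands": [[0,0.6,-0.1,0,0,0,0],[0,1.2,-0.2,0,0,0,0],[0,1.8,-0.3,-0.2,0,0,0],[0,2.4,-0.4,-0.3,0,0,0],[0,3,-0.5,-0.4,0,0,0]]}}

```text
time: 3.45
tool_pos: [0.5473, 0.273, 0.0964]
tool_rot: [-3.141, 0.0, 1.416]
contact_force: [-0.2, 1.0, -0.1]
opening: 0.0
grip_force: 0.3
```

Call:
{"op": "step_arm", "data": {"commands": [[0,0.5,-0.1,0,0,0,0],[0,1,-0.2,0,0,0,0],[0,1.5,-0.2,0,0,0,0],[0,2,-0.3,0,0,0,0],[0,2.5,-0.4,0,0,0,0]]}}

```text
time: 3.87
tool_pos: [0.5723, 0.2691, 0.0968]
tool_rot: [3.141, -0.0, 1.416]
contact_force: [-0.6, 0.7, -0.8]
opening: 0.0
grip_force: 0.2
```

Call:
{"op": "step_arm", "data": {"commands": [[0,0.4,-0.1,-0.1,0,0,0],[0,0.8,-0.1,-0.2,0,0,0],[0,1.2,-0.2,-0.3,0,0,0],[0,1.2,-0.2,-0.3,0,0,0],[0,1.2,-0.2,-0.3,0,0,0]]}}

```text
time: 4.28
tool_pos: [0.584, 0.267, 0.0936]
tool_rot: [-3.142, 0.0, 1.416]
contact_force: [0.7, -0.4, -0.3]
opening: 0.0004
grip_force: 0.0
```

```bash
python3 - <<'E'
from h import *
w=read_camera("wrist")[:,:,::-1]; s=read_camera("scene")[:,:,::-1]; print(observe()["contact_force"])
a=cv2.resize(s[150:310,200:370],(425,400),interpolation=cv2.INTER_CUBIC); b=cv2.resize(w,(373,280)); b=cv2.copyMakeBorder(b,0,120,0,0,cv2.BORDER_CONSTANT)
cv2.imwrite("pics/c3.png",np.hstack([a,b]))
E
```

```text
[-0.21256533 -0.15032633  0.01205753]
```

View pics/c3.png

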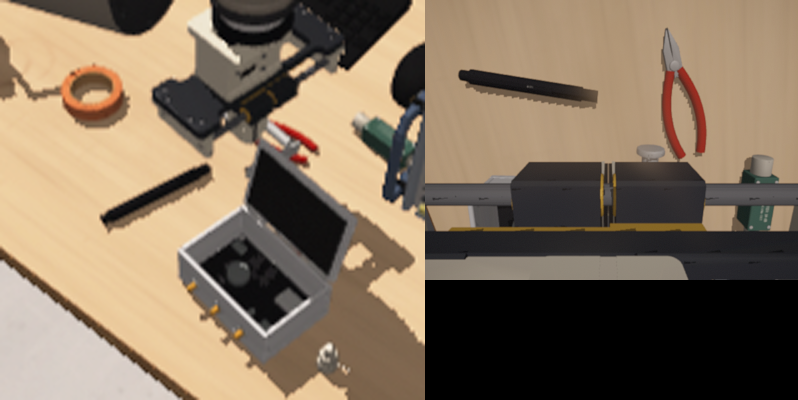

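The lid lies open and the peg has fallen away from the finger. The button shows at about scene pixel (295,258). I retract back and up, staying clear of the box, and then measure the button.

Call:
{"op": "step_arm", "data": {"commands": [[0,-1.5,0.2,0,0,0,0],[0,-3,0.5,1,0,0,0],[0,-3,0.5,4,0,0,0],[0,-3,0.5,7,0,0,0],[0,-3,0.5,10,0,0,0]]}}

```text
time: 4.8
tool_pos: [0.5531, 0.2723, 0.195]
tool_rot: [-3.141, 0.0, 1.416]
contact_force: [0.1, -0.5, 0.1]
opening: 0.0004
grip_force: 0.0
```

Call:
{"op": "step_arm", "data": {"commands": [[0,-1,1,1,0,0,0.12],[0,-3,1,2,0,0,0.24],[0,-5,1,3,0,0,0.36],[0,-7,1,3,0,0,0.48],[0,-9,1,3,0,0,0.6]]}}

```text
time: 5.22
tool_pos: [0.463, 0.2823, 0.2246]
tool_rot: [3.14, 0.0, 2.022]
contact_force: [-0.2, 0.0, 0.3]
opening: 0.0006
grip_force: 0.0
```

```bash
python3 - <<'E'
from h import *
t=read_camera("top")[:,:,::-1]; s=read_camera("scene")[:,:,::-1]; print(observe()["tool_pos"],observe()["tool_rot"])
cv2.imwrite("pics/scene4.png",s); cv2.imwrite("pics/top4.png",t)
v=[.4863,.1777,-.1551]; print(proj("scene",b2w((-.004,.018,.0325),*v)),proj("top",b2w((-.004,.018,.0325),*v)))
a=cv2.resize(s[210:300,255:345],(400,400),interpolation=cv2.INTER_CUBIC); b=cv2.resize(t[185:275,280:370],(400,400),interpolation=cv2.INTER_CUBIC)
cv2.imwrite("pics/c4.png",np.hstack([a,b]))
E
```

```text
[0.46123401 0.28238785 0.22446602] [-3.14113268e+00 -3.64900842e-04  2.02037207e+00]
[[295.01986007 257.51072129]] [[317.10906378 230.56858126]]
```

View pics/c4.png

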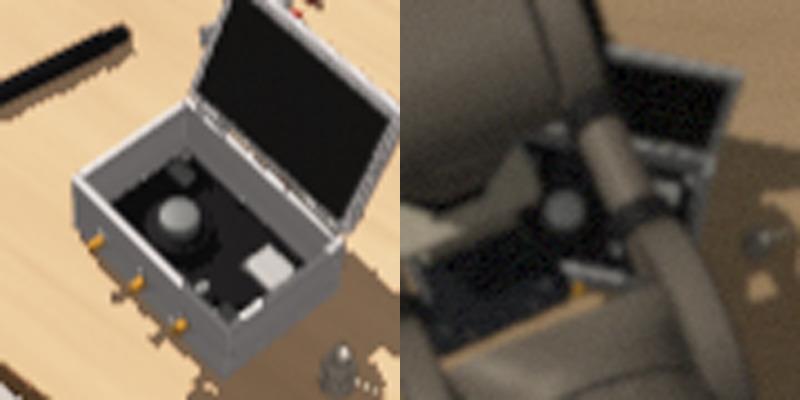

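```bash
python3 - <<'E'
from h import *
ms,mt=camera_model("scene"),camera_model("top")
f=lambda p:np.r_[(proj("s",np.r_[p,.0325],ms)-[295.7,258.4]).ravel(),(proj("t",np.r_[p,.0325],mt)-[316.7,232.2]).ravel()]
r=least_squares(f,[.485,.196]); b=r.x; print(b,r.fun,f(b+[.003,0])-r.fun)
o=observe(); y=o["tool_rot"][2]; print("shift",b-o["tool_pos"][:2],"turn",(np.pi-.155)-y)
E
```

```text
[0.48252943 0.19492456] [-0.96228234  0.03873236  0.82162038 -0.67949677] [ 0.74974986 -0.77895317  0.01970062 -1.08350195]
shift [ 0.02129543 -0.08746329] turn 0.9662205799253574
```

Call:
{"op": "step_arm", "data": {"commands": [[0,0.4,-1.7,0,0,0,0.12],[0,0.9,-3.5,0,0,0,0.24],[0,1.3,-5.2,0,0,0,0.36],[0,1.7,-7,0,0,0,0.48],[0,2.1,-8.7,0,0,0,0.6]]}}

```text
time: 5.73
tool_pos: [0.4856, 0.1942, 0.2238]
tool_rot: [3.141, 0.001, 2.619]
contact_force: [0.2, 0.5, 0.3]
opening: 0.0005
grip_force: 0.0
```

Call:
{"op": "step_arm", "data": {"commands": [[0,0,0,-1,0,0,0.12],[0,0,0,-3,0,0,0.24],[0,0,0,-5,0,0,0.367],[0,0,0,-7,0,0,0.367],[0,0,0,-9,0,0,0.367]]}}

```text
time: 6.15
tool_pos: [0.4856, 0.195, 0.133]
tool_rot: [3.141, 0.001, 2.981]
contact_force: [-0.1, -0.4, 0.2]
opening: 0.0009
grip_force: 0.0
```

Call:
{"op": "step_arm", "data": {"commands": [[0,0,0,-1.5,0,0,0],[0,0,0,-3,0,0,0],[0,0,0,-4.5,0,0,0],[0,0,0,-4.5,0,0,0],[0,0,0,-4.5,0,0,0]]}}

```text
time: 6.57
tool_pos: [0.485, 0.195, 0.0884]
tool_rot: [-3.141, -0.001, 2.981]
contact_force: [-0.1, 0.6, -0.2]
opening: 0.0005
grip_force: 0.0
```

```bash
python3 - <<'E'
from h import *
o=observe(); print(o["tool_pos"],o["tool_rot"],o["contact_force"])
s=read_camera("scene")[:,:,::-1]; w=read_camera("wrist")[:,:,::-1]
a=cv2.resize(s[190:310,240:360],(400,400),interpolation=cv2.INTER_CUBIC); b=cv2.resize(w,(400,300)); b=cv2.copyMakeBorder(b,0,100,0,0,cv2.BORDER_CONSTANT)
cv2.imwrite("pics/c5.png",np.hstack([a,b]))
E
```

```text
[0.48498617 0.1949734  0.08837097] [-3.14113497e+00 -1.12390220e-03  2.98128440e+00] [-0.07443406  0.58139284 -0.17618112]
```

View pics/c5.png

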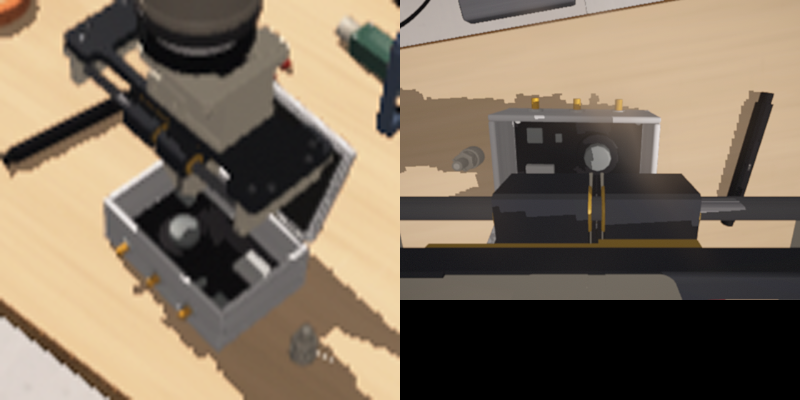

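The gripper is above the box. The wrist picture shows the button at crop (598,157), which is full-frame (277,220). I check it against the prediction, and also check the camera body's clearance to the lid.

```bash
python3 - <<'E'
from h import *
m=camera_model("wrist"); C=m["world_to_cam"]; c=-C[:3,:3].T@C[:3,3]
v=[.4863,.1777,-.1551]; d=c[:2]-v[:2]; print("cam world",c,"box x,y",d@[np.cos(v[2]),np.sin(v[2])],d@[-np.sin(v[2]),np.cos(v[2])])
for p in ([.485,.195,.0325],[.4825,.195,.0325],[.485,.192,.0325]): print(proj("wrist",p))
L=b2w([(.0765,y,.140) for y in (-.065,.065)],*v); print(L,proj("wrist",L))
f=lambda p:(proj("w",np.r_[p,.0325],m)-[277,220]).ravel()
print(least_squares(f,[.485,.195]).x)
E
```

```text
cam world [0.41718516 0.20548163 0.24598038] box x,y -0.07257686409425136 0.016771356196279088
[[275.19093325 228.0564176 ]]
[[274.55164404 224.25101873]]
[[270.41663457 228.78754784]]
[[0.55184057 0.10166262 0.14      ]
 [0.57192283 0.23010211 0.14      ]] [[ 66.15401833 510.4428193 ]
 [400.03684421 509.25635843]]
[0.48003306 0.19692481]
```

Call:
{"op": "step_arm", "data": {"commands": [[0,-0.3,0.1,-1.2,0,0,0],[0,-0.3,0.1,-2.4,0,0,0],[0,-0.3,0.1,-3.6,0,0,0],[0,-0.3,0.1,-4.8,0,0,0],[0,-0.3,0.1,-5,0,0,0]]}}

```text
time: 7.08
tool_pos: [0.4817, 0.196, 0.0382]
tool_rot: [-3.141, -0.001, 2.982]
contact_force: [-0.0, 0.0, -0.1]
opening: 0.0004
grip_force: 0.0
```

Call:
{"op": "step_arm", "data": {"commands": [[0,0,0,-0.2,0,0,0],[0,0,0,-0.4,0,0,0],[0,0,0,-0.6,0,0,0],[0,0,0,-0.8,0,0,0],[0,0,0,-0.8,0,0,0]]}}

```text
time: 7.5
tool_pos: [0.4825, 0.1963, 0.0311]
tool_rot: [3.141, 0.001, 2.983]
contact_force: [0.7, 0.7, 2.1]
opening: 0.0004
grip_force: 0.9
```

Contact, at about the expected height. I press on in small steps.

Call:
{"op": "step_arm", "data": {"commands": [[0,0,0,-0.1,0,0,0],[0,0,0,-0.2,0,0,0],[0,0,0,-0.3,0,0,0],[0,0,0,-0.3,0,0,0],[0,0,0,-0.3,0,0,0]]}}

```text
time: 7.92
tool_pos: [0.4824, 0.1963, 0.028]
tool_rot: [3.141, 0.001, 2.983]
contact_force: [1.3, 0.7, 3.2]
opening: 0.0008
grip_force: 1.6
```

Call:
{"op": "step_arm", "data": {"commands": [[0,0,0,-0.1,0,0,0],[0,0,0,-0.15,0,0,0],[0,0,0,-0.2,0,0,0],[0,0,0,-0.2,0,0,0],[0,0,0,-0.2,0,0,0]]}}

```text
time: 8.33
tool_pos: [0.4825, 0.1963, 0.0266]
tool_rot: [3.141, 0.002, 2.983]
contact_force: [1.0, -1.5, 9.4]
opening: 0.0008
grip_force: 5.1
```

The force rises to 9.4 N at z = 0.0266, which is the bottom stop. I lift straight out.

Call:
{"op": "step_arm", "data": {"commands": [[0,0,0,0.5,0,0,0],[0,0,0,1.5,0,0,0],[0,0,0,3.5,0,0,0],[0,0,0,6,0,0,0],[0,0,0,9,0,0,0]]}}

```text
time: 8.75
tool_pos: [0.4799, 0.1956, 0.1155]
tool_rot: [-3.139, -0.005, 2.983]
contact_force: [0.6, -0.2, 0.1]
opening: 0.0004
grip_force: 0.0
```

Call:
{"op": "step_arm", "data": {"commands": [[0,0,0,3,0,0,0],[0,-1,1,6,0,0,0],[0,-3,4,9,0,0,0],[0,-5,7,10,0,0,0],[0,-6,9,10,0,0,0]]}}

```text
time: 9.17
tool_pos: [0.4205, 0.2882, 0.2194]
tool_rot: [3.138, 0.003, 2.983]
contact_force: [0.9, 0.4, 0.7]
opening: 0.0004
grip_force: 0.0
```

Call:
{"op": "step_arm", "data": {"commands": [[0,-2,3,0,0,0,0],[0,-4,6,0,0,0,0],[0,-5,8,0,0,0,0],[0,-5,8,0,0,0,0],[0,-5,8,0,0,0,0]]}}

```text
time: 9.58
tool_pos: [0.3705, 0.3664, 0.2155]
tool_rot: [-3.14, -0.001, 2.986]
contact_force: [-0.2, 0.0, -0.2]
opening: 0.0006
grip_force: 0.0
```

```bash
python3 - <<'E'
from h import *
o=observe(); print(o["tool_pos"],o["contact_force"])
s=read_camera("scene")[:,:,::-1]; t=read_camera("top")[:,:,::-1]
a=cv2.resize(s[180:310,230:360],(400,400),interpolation=cv2.INTER_CUBIC); b=cv2.resize(s,(400,300)); b=cv2.copyMakeBorder(b,0,100,0,0,cv2.BORDER_CONSTANT)
cv2.imwrite("pics/c6.png",np.hstack([a,b]))
E
```

```text
[0.37054638 0.36639504 0.21551458] [-0.21427276  0.03795271 -0.24985765]
```

View pics/c6.png

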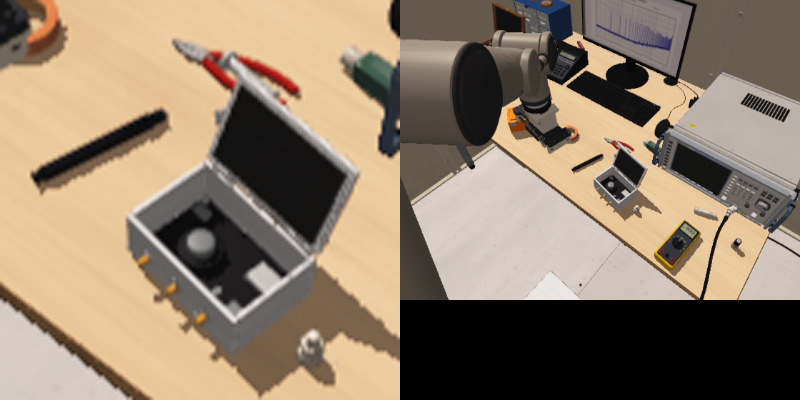

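The lid is open, the button is up (crop (200,240)), the box and its neighbours have not moved, and the arm is clear. I hand in.

```bash
python3 -c "
from cell import *
print(hand_in())"
```

```text
the job is handed in; nothing more can be done
None
```

I opened the lid and pressed the button to its stop; it sprang back up, and the lid was still open and the box unmoved when I handed the job in at about 10 s (no verdict was returned).

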